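# Click the cake carousel round to its empty bay and fill it

### The job

The cake carousel clicks every 30 degrees. Take it by its black handle and turn it anticlockwise (seen from above) until its one empty bay has clicked home at the red arrow, without going a click too far, and let go of it. Then take the tall piece of cake from the green tray and stand it upright in the middle of that bay, leaving the other two pieces on the tray undisturbed.

Things in the scene. Friction and masses are not known exactly. Their poses are not given: they have to be found in the camera images.
- hub (a point): centre of the carousel's round white plate (260 mm across), on the turning axis, at the height of the plate's upper face (52 mm above the worktop). The point belongs to the fixed base: its x axis points away from the red arrow, z up. A steel hub 34 mm across rises 30 mm above the plate here.
- arrow (a point): tip block of the fixed red arrow at the plate's edge, on the robot's side, 158 mm from the axis along the base's -x; its top is 44 mm above the worktop.
- carousel (a joint): carousel angle in rad, growing anticlockwise seen from above; 0 = empty bay at the red arrow. Starts about two to four clicks short (negative); turns from -2.3 to +0.8. A sprung roller holds it at a click every 0.5236 rad (30 degrees): between clicks it resists with up to 0.5 N m (4 N at the handle), then snaps to the next; let go within 10 degrees of a click, it centres itself.
- handle (a point): grip point of the upright black handle: a round post 22 mm thick on an ear at the plate's edge, 145 mm from the axis, from 52 to 112 mm above the worktop; this point is on its axis at 95 mm and turns with the carousel. Seen from above it stands 135 degrees clockwise of the empty bay. The fixed cakes in the bays beside it reach 127 mm above the worktop, within 120 mm of the axis.
- bay (a point): middle of the empty bay's floor (white paper disc 72 mm across), 75 mm from the axis, on the plate's upper face 52 mm above the worktop; it turns with the carousel, -x pointing outwards. The bay is a quarter of the plate between two blue dividers, 4 mm thick, 20 mm high, 45 degrees either side. The other three bays hold cake pieces fixed to the plate.
- tall_cake_mid (a point): centre of the loose tall piece of blueberry cake, standing upright on the green tray: 57 mm along its x, 52 mm along its y, 83 mm high (the centre is 41.5 mm above its underside); z up. About 65 g, rigid; grasp it across y.
- low_cake_mid (a point): centre of a low loose piece of cake, 50 x 80 x 38 mm, on the green tray; to be left alone.
- wedge_cake_mid (a point): centre of a low wide loose piece of cake, 82 x 76 x 46 mm, on the green tray; to be left alone.
- tray: green tray fixed to the worktop, 332 mm along its x, 269 mm along y; origin at the centre of its underside; floor 3 mm thick, rim 21 mm high.
There are look-alikes about, which are no part of the job. Leave any pink or purple look-alike of the part that bears tall_cake_mid alone.

How it is judged:
By the outcome, as a careful person would: the job done as asked, in the order asked, and still so for the second after the job is handed in, with the robot touching nothing.
It also fails if it takes over 72 s, if anything falls off the work surface, if the arm or the gripper's body presses on something with over 40 N, if the wrist force passes 120 N, or if a joint passes its speed limit or range.

### The arm

A 6-joint arm with a two-finger parallel gripper is mounted at the origin on a cart in front of the work surface, level with it; the furniture and walls round the work are solid. World frame = base frame: x ahead of the robot, y to its left, z up, the work surface at z = 0. Lengths are in m, angles in degrees, forces in N, time in s.
With the tool pointing down it reaches from about 0.4 to 0.825 m from the base axis. Payload 7 kg.
Tool frame: the origin (TCP) lies at the very end of the fingers, on their centre line; the grasp point (between the pads) lies 19 mm behind it; x points along the fingers, y is the direction in which the jaws open and shut, and the axes are right-handed (so a half turn about x gives the same grasp; the last joint's range is limited). The gripper opens to 88 mm and grips with 3 to 60 N. Pads are 19 mm wide; open, the fingers measure 130 mm over their backs; the gripper's body (78 mm by 193 mm) begins 47 mm behind the grasp point.
Start: joints at [91.106, 20.546, 0.682, 0, -70.136, -16.507], TCP at [0.179, 0.651, 0.227] pointing down, gripper open.
Joint ranges: [-176.03, 176.03], [-82.01, 121.73], [-58.28, 71.71], [-173.87, 95.51], [-174.79, -0.11], [-173.66, 173.66]. Speed limits (degrees/s): [136.94, 136.94, 172.46, 180, 180, 180].

### API

Orientations are given as [roll, pitch, yaw] about the fixed x, y, z axes, in that order (R = Rz(yaw) Ry(pitch) Rx(roll)).
In Python, from plant import * gives the robot as it stands. The module is installed in compiled form; this text tells all that it offers.
- The arm moves only by the shell command python3 -m creep 'ROWS' [FORCE]. ROWS is a JSON object of lists of equal length, an entry for each row: "jaw": the closure, from -1 (fully open) to 1 (shut); "translation": the shift along the tool's x, y, z in m, a list of three; "roll": the turn about the tool's x in rad. A call has exactly 10 rows; each row shifts and turns the commanded pose from where the row before left it, along the tool's axes as they then stand; what a row does not reach is not made up. A row lasts 1/10 s, in which the tool goes at most 50 mm and 8.59 degrees, less where a joint would pass 70% of its speed; a pose out of reach is approached as far as the arm can. A call with a gripper value outside its range is refused whole. The fingers move at their own pace and stop on an object; FORCE is the grip in N (left out, the last holds). Time passes only in rows, so rows that do not move let the fingers close, or fill a call up. It gives the time, the measured TCP pose, the force and the opening at its end, in the units of the state.
- get_state(): the state, without advancing time (a new reading comes with each control period).
- capture(name): name is "scene" or "side" or "wrist"; returns a dict with "image" (400x640x3 uint8, red, green, blue), "fovy" (degrees; the focal length in pixels is half the picture's height over the tangent of half this angle, whatever the lens; pixels are square), "cx", "cy" (the principal point, pixels), "D" ([k1, k2, p1, p2, k3] as OpenCV has them; the pictures are not rectified), "pose" (4x4, takes a point from camera to world coordinates); the wrist camera has in their place "tool_from_camera" (4x4, takes a point from camera to tool coordinates, whose origin is the TCP and whose axes are the tool frame's). Camera axes: x right, y up, looking along -z (the intrinsics and any distortion apply to the point x, -y, -z); pixel columns grow to the right and rows downward; lengths in m; the calibration is good to about 2 mm. A picture is of the moment at which its call begins: read the wrist's pose just before it. There is no depth.
- close_job(): hands the job in, once; it reports no verdict.
The state is a dict: "time_s": time; "joints": joint angles; "qd": joint speeds; "joint_torque": joint torques, N m; "tcp_pos": TCP position; "eef_rot": TCP orientation; "contact_force": force on the tool from outside, world axes, zero at the start; "moment": the same for the moment, N m; "gripper_width": finger opening in m.
Only numpy, scipy, OpenCV 4.12 (cv2) and the standard library are available. Lean on these libraries where they do the work, as an engineer would, in place of code of your own. Each camera call takes 0.05 s, during which the arm holds its last target.

## Working session

There is one attempt and no reset: what is moved stays moved. The work goes in short steps, Python scripts to look and compute and a shell command to move; the robot and the scene stay as the last step left them, time stands still between calls to the robot, and variables do not carry over. Pictures are saved under pics/ and viewed, and the job is handed in when it is done.

```bash
mkdir -p pics; ls; cat > h.py <<'E'
from plant import *
import numpy as np, cv2, json
from scipy.spatial.transform import Rotation as R
def snap(cam,name):
    s=get_state(); c=capture(cam); cv2.imwrite(f'pics/{name}.png',c['image'][:,:,::-1])
    d={k:np.array(v).tolist() for k,v in c.items() if k!='image'}
    d['tcp']=list(s['tcp_pos']); d['rot']=np.array(s['eef_rot']).tolist()
    json.dump(d,open(f'pics/{name}.json','w'))
    return s
def cam(name):
    d=json.load(open(f'pics/{name}.json'))
    if 'pose' in d: P=np.array(d['pose'])
    else:
        T=np.eye(4);T[:3,:3]=R.from_euler('xyz',d['rot'],degrees=True).as_matrix();T[:3,3]=d['tcp']
        P=T@np.array(d['tool_from_camera'])
    f=200/np.tan(np.radians(d['fovy'])/2)
    K=np.array([[f,0,d['cx']],[0,f,d['cy']],[0,0,1]])
    return P,K,np.array(d['D'])
def ray(name,uv):
    P,K,D=cam(name)
    u=cv2.undistortPoints(np.array([[uv]],float),K,D)[0,0]
    v=P[:3,:3]@np.array([u[0],-u[1],-1]); return P[:3,3],v/np.linalg.norm(v)
def atz(name,uv,z):
    o,v=ray(name,uv); return o+v*(z-o[2])/v[2]
def tri(*obs):
    A=np.zeros((3,3));b=np.zeros(3);rs=[ray(*o) for o in obs]
    for o,v in rs:
        M=np.eye(3)-np.outer(v,v);A+=M;b+=M@o
    p=np.linalg.solve(A,b)
    return p,[np.linalg.norm(np.cross(p-o,v)) for o,v in rs]
def proj(name,p):
    P,K,D=cam(name); q=P[:3,:3].T@(np.array(p,float)-P[:3,3]); 
    return cv2.projectPoints(np.array([[q[0],-q[1],-q[2]]]),np.zeros(3),np.zeros(3),K,D)[0][0,0]
def crop(name,x0,y0,x1,y1,k,out):
    im=cv2.imread(f'pics/{name}.png')[y0:y1,x0:x1]
    cv2.imwrite(f'pics/{out}.png',cv2.resize(im,None,fx=k,fy=k,interpolation=cv2.INTER_CUBIC))
E
python3 - <<'E'
from h import *
for c in ['scene','side','wrist']: s=snap(c,c+'0')
print(s)
E
```

```text
pics
{'time_s': 0.1, 'joints': array([ 9.11060098e+01,  2.05859292e+01,  6.36917234e-01, -1.75014497e-02,
       -7.01364925e+01, -1.65067929e+01]), 'qd': array([ 0.06972966, -0.01406959,  0.2138579 ,  0.06628218,  0.08115573,
        0.03907158]), 'joint_torque': array([-5.29978624e-04, -5.84164023e+01,  2.93749970e+01,  7.01545313e+00,
        1.01309278e-02, -5.15830527e-05]), 'tcp_pos': array([0.17917233, 0.65030752, 0.22571695]), 'eef_rot': array([ 95.61611667,  89.91292639, -99.79062538]), 'contact_force': array([-0.24832082,  0.02481878, -0.15576552]), 'moment': array([ 0.00648192, -0.01156075,  0.01873887]), 'gripper_width': 0.08785365855702941}
```

View pics/scene0.png

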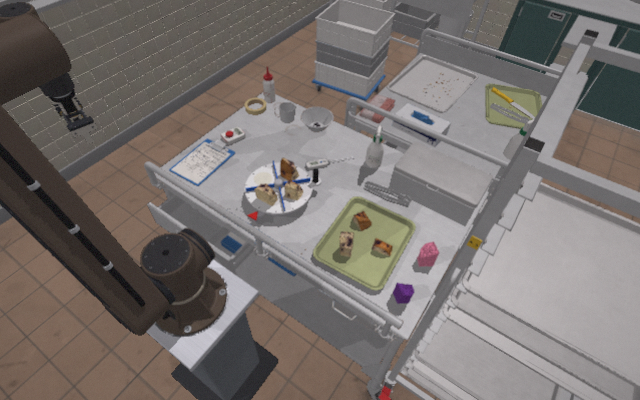

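View pics/side0.png

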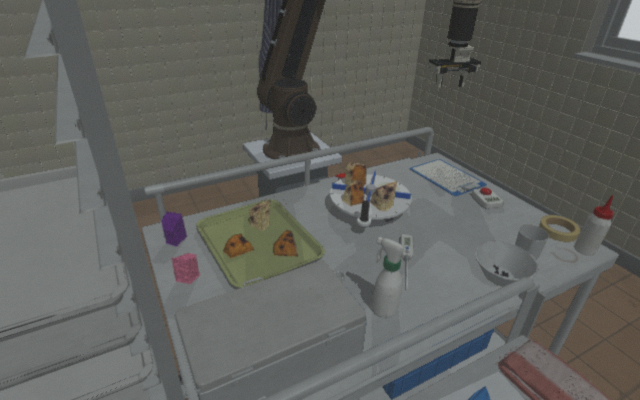

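View pics/wrist0.png

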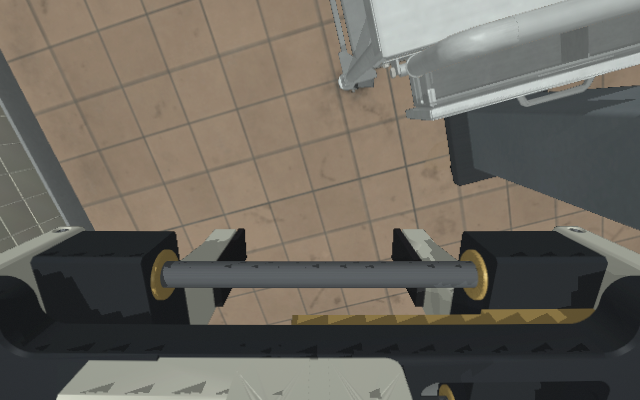

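```bash
python3 - <<'E'
from h import *
crop('scene0',225,140,345,230,6,'s0a');crop('scene0',305,190,445,310,5,'s0b')
crop('side0',315,155,425,235,7,'d0a');crop('side0',150,190,330,290,4,'d0b')
for n in('scene0','side0'):
  P,K,D=cam(n);print(P[:3,3],K[0,0],D)
d=json.load(open('pics/wrist0.json'));print(d)
E
```

```text
[-0.22466    -0.62182268  1.16185228] 385.0891813470445 [0.0075928 0.        0.        0.        0.       ]
[ 1.39185342 -0.63350646  0.7202342 ] 402.88462856230154 [0.00738132 0.         0.         0.         0.        ]
{'fovy': 69.2301127767016, 'cx': 318.68044620148794, 'cy': 194.74669021512142, 'D': [-0.013078750521674166, 0.0, 0.0, 0.0, 0.0], 'tool_from_camera': [[-0.0005208158700435782, 0.28400554012705376, -0.9588224976125503, -0.15773097440384456], [0.9999997748677822, -0.0002577651264178386, -0.0006195333111440917, 0.0006224704304119699], [-0.000423101894967646, -0.9588226044134956, -0.28400534194008803, -0.07627584656508134], [0.0, 0.0, 0.0, 1.0]], 'tcp': [0.17917232682226883, 0.6503075155366558, 0.22571695196962133], 'rot': [95.61611666672071, 89.91292638601018, -99.79062538001578]}
```

View pics/s0a.png

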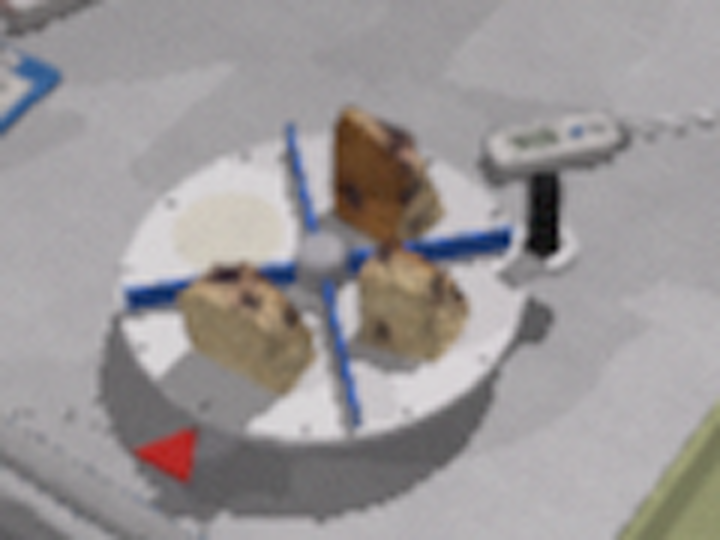

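View pics/s0b.png

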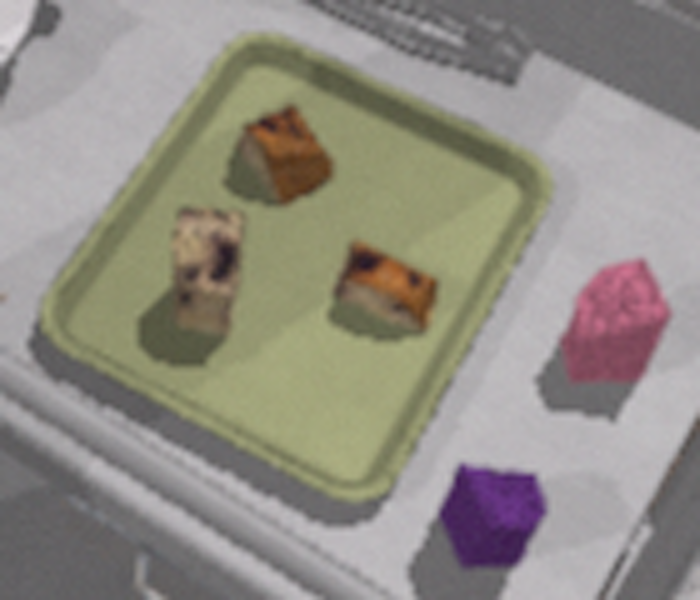

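View pics/d0a.png

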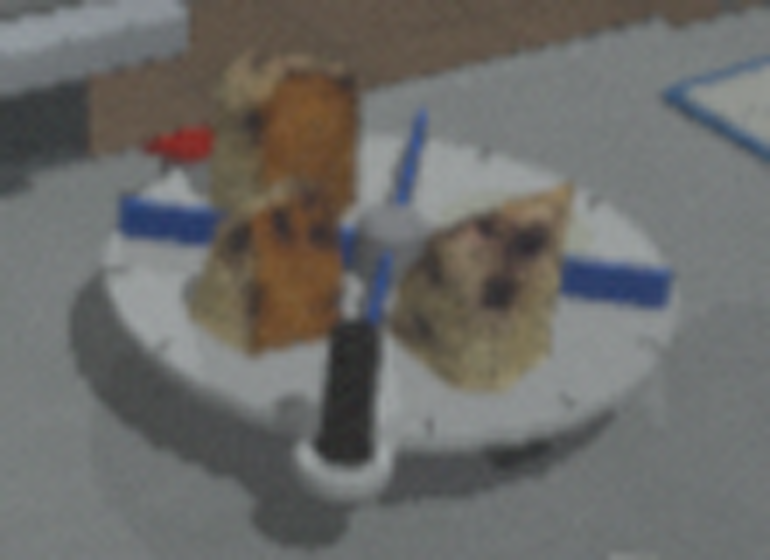

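View pics/d0b.png

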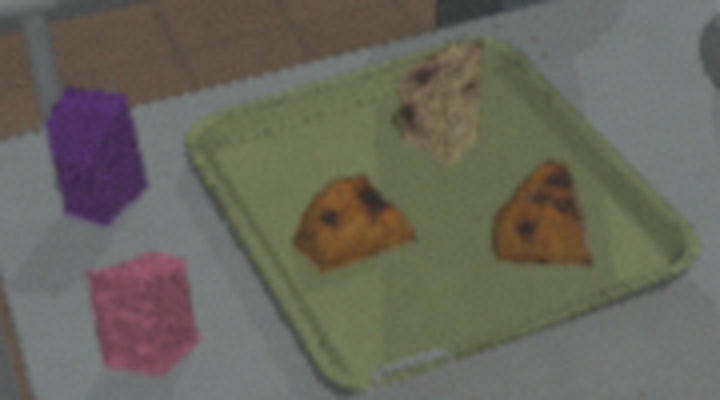

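```bash
python3 - <<'E'
from h import *
np.set_printoptions(precision=4,suppress=True)
S=lambda x,y,k,x0,y0:(x0+x/k,y0+y/k)
a=lambda x,y:('scene0',S(x,y,6,225,140)); d=lambda x,y:('side0',S(x,y,7,315,155))
b=lambda x,y:('scene0',S(x,y,5,305,190)); e=lambda x,y:('side0',S(x,y,4,150,190))
print('hub top',tri(a(325,245),d(390,215)))
print('handle top',tri(a(545,180),d(356,325)))
print('handle bot',tri(a(543,248),d(346,455)))
print('handle z',atz(*a(545,180),.112),atz(*a(543,248),.052),atz(*d(356,325),.112),atz(*d(346,455),.052))
print('arrow',atz(*a(165,455),.044), atz(*d(185,145),.044))
print('bay disc',atz(*a(230,230),.052))
print('tallcake top',atz(*b(207,230),.086),atz(*e(442,65),.086), tri(b(207,230),e(442,65)))
print('tray corners',[atz(*b(x,y),.0) for x,y in[(250,35),(550,180),(370,495),(45,325)]])
for q in [(240,209),(175,209),(230,330),(180,325)]: print(atz(*b(*q),.086),atz(*b(*q),.003))
E
```

```text
hub top (array([0.5157, 0.0376, 0.0843]), [np.float64(0.0004886008046878016), np.float64(0.0004886008046878471)])
handle top (array([ 0.6219, -0.0559,  0.1128]), [np.float64(0.0014041627108092262), np.float64(0.0014041627108091598)])
handle bot (array([ 0.6224, -0.0553,  0.049 ]), [np.float64(0.0018724885698668315), np.float64(0.0018724885698667925)])
handle z [ 0.6217 -0.057   0.112 ] [ 0.6191 -0.0589  0.052 ] [ 0.6201 -0.0532  0.112 ] [ 0.625  -0.0555  0.052 ]
arrow [0.3512 0.0324 0.044 ] [0.3577 0.0287 0.044 ]
bay disc [0.5115 0.1149 0.052 ]
tallcake top [ 0.4507 -0.3037  0.086 ] [ 0.474  -0.3131  0.086 ] (array([ 0.4567, -0.3039,  0.0749]), [np.float64(0.003310888412967792), np.float64(0.0033108884129677218)])
tray corners [array([ 0.6824, -0.2067,  0.    ]), array([ 0.6936, -0.4618,  0.    ]), array([ 0.3892, -0.4779,  0.    ]), array([ 0.3698, -0.229 ,  0.    ])]
[ 0.4786 -0.3127  0.086 ] [ 0.5328 -0.2889  0.003 ]
[ 0.4525 -0.2769  0.086 ] [ 0.5048 -0.2503  0.003 ]
[ 0.3931 -0.3575  0.086 ] [ 0.4408 -0.3371  0.003 ]
[ 0.3773 -0.3292  0.086 ] [ 0.4237 -0.3066  0.003 ]
```

```bash
cat >> h.py <<'E'
def toolR(): 
    s=get_state(); return R.from_euler('xyz',s['eef_rot'],degrees=True).as_matrix(),np.array(s['tcp_pos']),s
def go(target,yang=None):
    """print tool-frame deltas to world target, jaw-axis world angle yang (mod 180)"""
    M,p,s=toolR(); dl=M.T@(np.array(target)-p); a=np.degrees(np.arctan2(M[1,1],M[0,1]))
    print('tool d',dl.round(4),'|d|',np.linalg.norm(dl).round(3),'y ang',a.round(2),'j6',s['joints'][5].round(1),'w',s['gripper_width'].round(4))
    if yang is not None:
        # pointing down: +roll about tool x (=-z) turns yang negative
        r=-((yang-a+90)%180-90); print('roll deg',round(r,2),'rad',round(np.radians(r),4))
E
python3 - <<'E'
from h import *
np.set_printoptions(precision=4,suppress=True)
M,p,s=toolR();print(M)
go([.60,-.05,.30],48)
print('bottle base',atz('scene0',(373,168),0),tri(('scene0',(378,127)),('side0',(388,240))))
print('therm',atz('scene0',(317,163),0.02))
E
```

```text
[[-0.0002 -0.2656 -0.9641]
 [-0.0012 -0.9641  0.2656]
 [-1.      0.0012 -0.0001]]Traceback (most recent call last):
  File "<stdin>", line 4, in <module>
  File "h.py", line 42, in go
    print('tool d',dl.round(4),'|d|',np.linalg.norm(dl).round(3),'y ang',a.round(2),'j6',s['joints'][5].round(1),'w',s['gripper_width'].round(4))
                                                                                                                     ^^^^^^^^^^^^^^^^^^^^^^^^
AttributeError: 'float' object has no attribute 'round'
```

```bash
sed -i "s/s\['gripper_width'\].round(4)/round(s['gripper_width'],4)/" h.py; python3 - <<'E'
from h import *
np.set_printoptions(precision=4,suppress=True)
go([.57,-.01,.33],48)
print('bottle base',atz('scene0',(373,168),0),tri(('scene0',(378,127)),('side0',(388,240))))
print('therm',atz('scene0',(317,163),0.02))
E
```

```text
tool d [-0.1034  0.533  -0.5522] |d| 0.774 y ang -105.4 j6 -16.5 w 0.0877
roll deg 26.6 rad 0.4642
bottle base [ 0.8645 -0.1847  0.    ] (array([ 0.8758, -0.1725,  0.2007]), [np.float64(0.006060795648010199), np.float64(0.006060795648010136)])
therm [0.732  0.0119 0.02  ]
```

```bash
python3 -m creep '{"jaw":[-1,-1,-1,-1,-1,-1,-1,-1,-1,-1],"translation":[[-0.0065,0.0333,-0.0345],[-0.0065,0.0333,-0.0345],[-0.0065,0.0333,-0.0345],[-0.0065,0.0333,-0.0345],[-0.0065,0.0333,-0.0345],[-0.0065,0.0333,-0.0345],[-0.0065,0.0333,-0.0345],[-0.0065,0.0333,-0.0345],[-0.0065,0.0333,-0.0345],[-0.0065,0.0333,-0.0345]],"roll":[0,0,0,0,0,0,0,0,0,0]}' 40
python3 -m creep '{"jaw":[-1,-1,-1,-1,-1,-1,-1,-1,-1,-1],"translation":[[-0.0065,0.0333,-0.0345],[-0.0065,0.0333,-0.0345],[-0.0065,0.0333,-0.0345],[-0.0065,0.0333,-0.0345],[-0.0065,0.0333,-0.0345],[-0.0065,0.0333,-0.0345],[0,0,0],[0,0,0],[0,0,0],[0,0,0]],"roll":[0,0,0,0,0,0,0.116,0.116,0.116,0.116]}'
python3 - <<'E'
from h import *
np.set_printoptions(precision=4,suppress=True)
s=snap('wrist','w1');print(s['tcp_pos'],s['eef_rot'],s['joints'],s['time_s'])
go([.622,-.056,.13],48)
E
```

```text
time_s: 1.15
tcp_pos: [0.4238, 0.2362, 0.292]
eef_rot: [-99.1, 90.0, 65.5]
contact_force: [1.7, 0.8, -1.1]
gripper_width: 0.0875
time_s: 2.15
tcp_pos: [0.5698, -0.0099, 0.3301]
eef_rot: [48.0, 90.0, -174.3]
contact_force: [0.5, 0.1, 0.6]
gripper_width: 0.0878
[ 0.5698 -0.0099  0.3301] [  47.9552   89.9537 -174.3472] [ 18.6664   7.7908  -2.9785  -0.0106 -79.2758  29.0332] 2.15
tool d [ 0.2002 -0.0015 -0.0698] |d| 0.212 y ang -132.68 j6 28.6 w 0.0874
roll deg -0.68 rad -0.0118
```

View pics/w1.png

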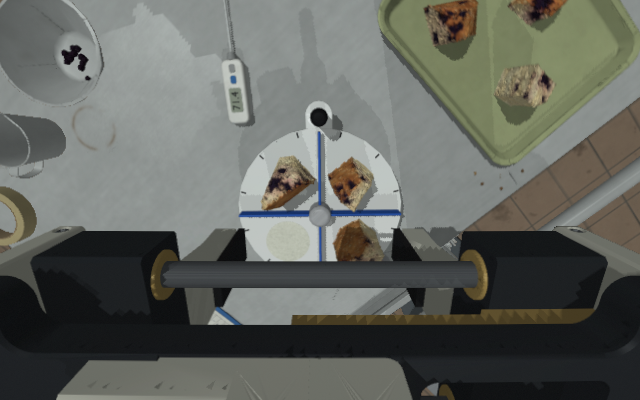

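```bash
python3 - <<'E'
from h import *
np.set_printoptions(precision=4,suppress=True)
crop('w1',230,90,420,240,4,'w1a')
crop('w1',380,0,640,170,3,'w1b')
print('hub',atz('w1',(319,215),.082),'handle',atz('w1',(318.5,117),.112),'bay',atz('w1',(289,240),.052))
E
```

```text
hub [0.5131 0.0394 0.082 ] handle [ 0.6187 -0.0556  0.112 ] bay [0.5055 0.1129 0.052 ]
```

View pics/w1a.png

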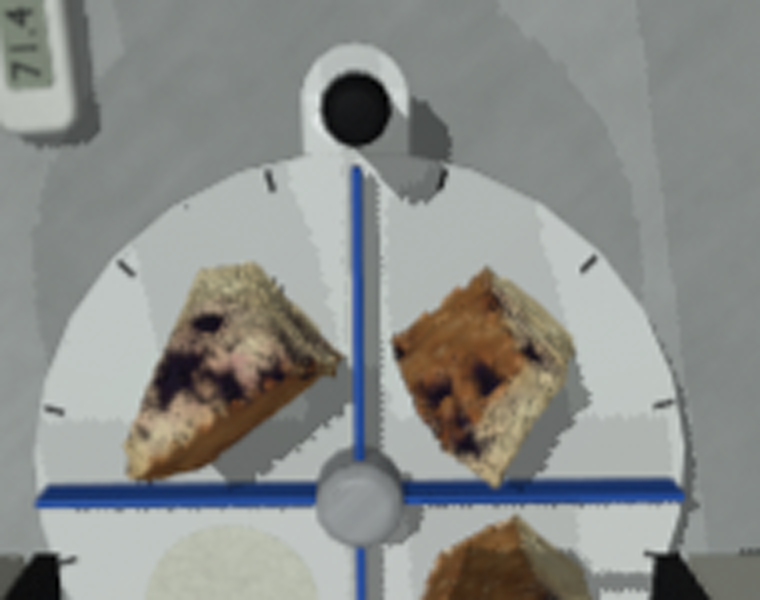

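View pics/w1b.png

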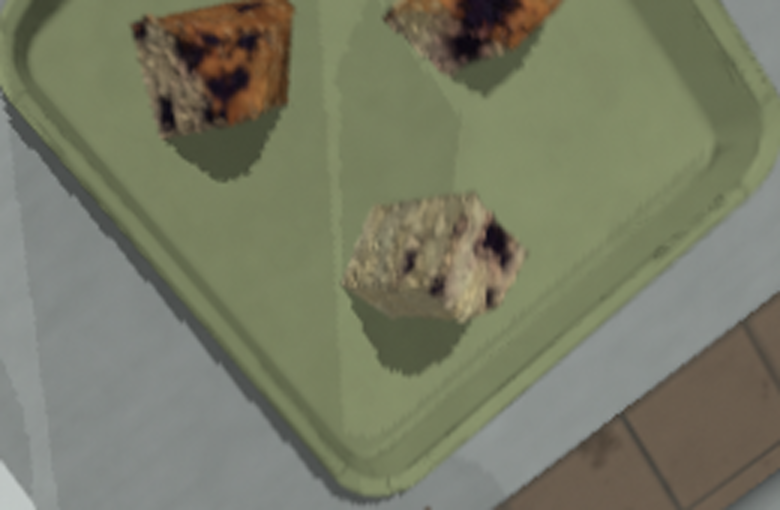

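```bash
python3 -m creep '{"jaw":[-1,-1,-1,-1,-1,-1,-1,-1,-1,-1],"translation":[[0,0,-0.023],[0,0,-0.023],[0,0,-0.023],[0.04,0,0],[0.04,0,0],[0.04,0,0],[0.04,0,0],[0.04,0,0],[0.035,0,0],[0.018,0,0]],"roll":[0,0,0,0,0,0,0,0,0,0]}' 20
python3 - <<'E'
from h import *
s=snap('wrist','w2');snap('side','side2');go([.621,-.0565,.077],48)
print(s['contact_force'],s['tcp_pos'])
E
```

```text
time_s: 3.2
tcp_pos: [0.6191, -0.0559, 0.0739]
eef_rot: [47.0, 89.7, -174.8]
contact_force: [0.2, -0.1, -0.4]
gripper_width: 0.0876
tool d [-0.0028 -0.0009 -0.0019] |d| 0.003 y ang -131.9 j6 35.3 w 0.0878
roll deg 0.1 rad 0.0018
[ 0.2261404  -0.13601989 -0.37524148] [ 0.61912669 -0.05586315  0.07390159]
```

View pics/w2.png

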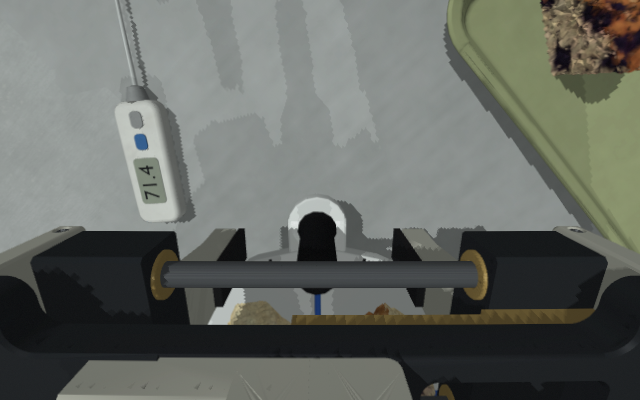

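```bash
python3 - <<'E'
from h import *
for v in (220,225,230):print(atz('w2',(317,v),.112))
M,p,s=toolR(); print(proj('w2',[.621,-.0565,.112]),proj('w2',p-M[:,0]*.035))
print(tri(('w1',(319,117)),('w2',(317,226)))[0])
E
```

```text
[ 0.64129299 -0.0756596   0.112     ]
[ 0.63952256 -0.07406882  0.112     ]
[ 0.63773289 -0.07246075  0.112     ]
[315.53446136 275.39677092] [317.23301672 275.36032381]
[ 0.61723452 -0.05463019  0.04289839]
```

```bash
python3 -m creep '{"jaw":[1,1,1,1,1,1,1,1,1,1],"translation":[[0,0,-0.002],[0,0,0],[0,0,0],[0,0,0],[0,0,0],[0,0,0],[0,0,0],[0,0,0],[0,0,0],[0,0,0]],"roll":[0,0,0,0,0,0,0,0,0,0]}' 20
```

```text
time_s: 4.3
tcp_pos: [0.6226, -0.0571, 0.0775]
eef_rot: [68.1, 90.0, -153.9]
contact_force: [-1.1, -1.3, -0.3]
gripper_width: 0.0211
```

```bash
python3 -m creep '{"jaw":[1,1,1,1,1,1,1,1,1,1],"translation":[[0,-0.0076,0.0002],[0,-0.0076,0.0002],[0,-0.0076,0.0002],[0,-0.0076,0.0002],[0,-0.0076,0.0002],[0,-0.0076,0.0002],[0,-0.0076,0.0002],[0,-0.0076,0.0002],[0,-0.0076,0.0002],[0,-0.0076,0.0002]],"roll":[-0.0524,-0.0524,-0.0524,-0.0524,-0.0524,-0.0524,-0.0524,-0.0524,-0.0524,-0.0524]}' 12
python3 - <<'E'
from h import *
M,p,s=toolR(); d=p[:2]-[.5145,.039]; print(p,np.hypot(*d),np.degrees(np.arctan2(d[1],d[0]))); go(p); print(s['contact_force'],s['joints'])
E
```

```text
time_s: 5.3
tcp_pos: [0.6567, 0.0104, 0.0775]
eef_rot: [-19.1, 90.0, 149.0]
contact_force: [-2.1, 1.4, 1.7]
gripper_width: 0.0214
[0.65667022 0.01041703 0.07750566] 0.14501502561261234 -11.367629520396433
tool d [0. 0. 0.] |d| 0.0 y ang -101.86 j6 60.3 w 0.0214
[-2.09456025  1.44086077  1.66365975] [ 1.78765095e+01  2.58545902e+01 -1.20113745e+01 -2.65549176e-02
 -5.21523474e+01  6.02797797e+01]
```

Good; forces are low, radius 145 mm. Continue.

```bash
python3 -m creep '{"jaw":[1,1,1,1,1,1,1,1,1,1],"translation":[[0,-0.0076,0.0002],[0,-0.0076,0.0002],[0,-0.0076,0.0002],[0,-0.0076,0.0002],[0,-0.0076,0.0002],[0,-0.0076,0.0002],[0,-0.0076,0.0002],[0,-0.0076,0.0002],[0,-0.0076,0.0002],[0,-0.0076,0.0002]],"roll":[-0.0524,-0.0524,-0.0524,-0.0524,-0.0524,-0.0524,-0.0524,-0.0524,-0.0524,-0.0524]}' 12
python3 - <<'E'
from h import *
M,p,s=toolR(); d=p[:2]-[.5145,.039]; print(p,np.hypot(*d),np.degrees(np.arctan2(d[1],d[0]))); go(p); print(s['contact_force'],s['joints'])
E
```

```text
time_s: 6.3
tcp_pos: [0.6533, 0.0857, 0.0775]
eef_rot: [-164.7, 89.9, 33.5]
contact_force: [0.6, 0.9, -1.1]
gripper_width: 0.0214
[0.65328323 0.08574961 0.07754511] 0.1464455865827622 18.616275783809566
tool d [0. 0. 0.] |d| 0.0 y ang -71.83 j6 83.8 w 0.0214
[ 0.58632249  0.89517045 -1.08719102] [ 2.43951501e+01  2.59793626e+01 -1.17963017e+01 -1.34201310e-02
 -5.21582818e+01  8.37829197e+01]
```

```bash
python3 -m creep '{"jaw":[1,1,1,1,1,1,1,1,1,1],"translation":[[0,-0.0076,0.0003],[0,-0.0076,0.0003],[0,-0.0076,0.0003],[0,-0.0076,0.0003],[0,-0.0076,0.0003],[0,-0.0076,0.0003],[0,-0.0076,0.0003],[0,-0.0076,0.0003],[0,-0.0076,0.0003],[0,-0.0076,0.0003]],"roll":[-0.0524,-0.0524,-0.0524,-0.0524,-0.0524,-0.0524,-0.0524,-0.0524,-0.0524,-0.0524]}' 12
python3 - <<'E'
from h import *
M,p,s=toolR(); d=p[:2]-[.5145,.039]; print(p,np.hypot(*d),np.degrees(np.arctan2(d[1],d[0]))); go(p); print(s['contact_force'],s['joints'])
E
```

```text
time_s: 7.3
tcp_pos: [0.6132, 0.1501, 0.0777]
eef_rot: [168.0, 89.7, 36.2]
contact_force: [6.3, 7.2, -6.9]
gripper_width: 0.0216
[0.61315469 0.15007198 0.07766332] 0.14855885146035452 48.38835451608442
tool d [0. 0. 0.] |d| 0.0 y ang -41.77 j6 106.8 w 0.0216
[ 6.34085306  7.16065341 -6.87409121] [ 3.14237629e+01  2.36221434e+01 -1.57678406e+01 -3.64626833e-02
 -5.02778124e+01  1.06831008e+02]
```

```bash
python3 -m creep '{"jaw":[-1,-1,-1,-1,-1,-1,-1,-1,-1,-1],"translation":[[0,0,0],[0,0,0],[0,0,0],[0,0,0],[0,0,0],[0,0,0],[0,0,0],[0,0,0],[0,0,0],[0,0,0]],"roll":[0,0,0,0,0,0,0,0,0,0]}'
python3 - <<'E'
from h import *
s=snap('wrist','w3');snap('scene','scene3');snap('side','side3');print(s['contact_force'],s['tcp_pos'])
crop('scene3',225,140,345,230,6,'s3a')
crop('side3',315,155,425,235,7,'d3a')
E
```

```text
time_s: 8.3
tcp_pos: [0.611, 0.1475, 0.0776]
eef_rot: [128.0, 90.0, -3.9]
contact_force: [0.4, 0.1, 0.4]
gripper_width: 0.0873
[0.41338465 0.14547405 0.37191648] [0.61096936 0.14751791 0.07759534]
```

View pics/w3.png

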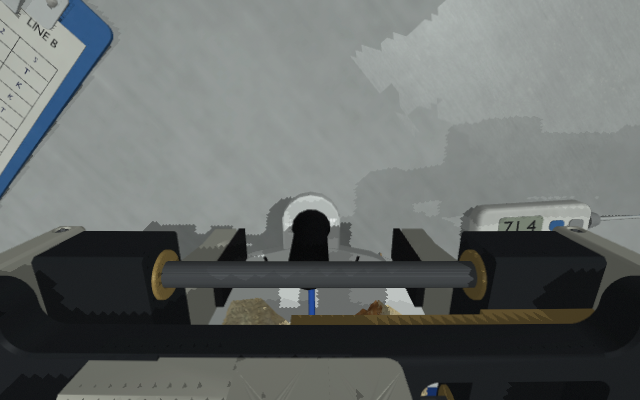

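View pics/s3a.png

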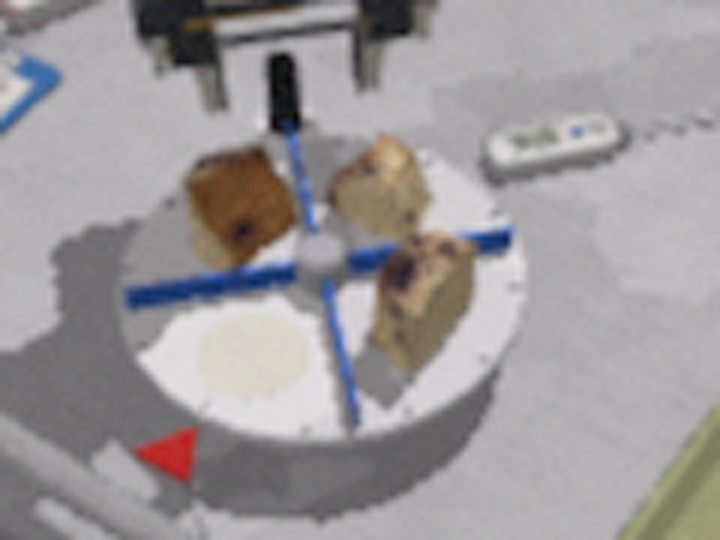

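View pics/d3a.png

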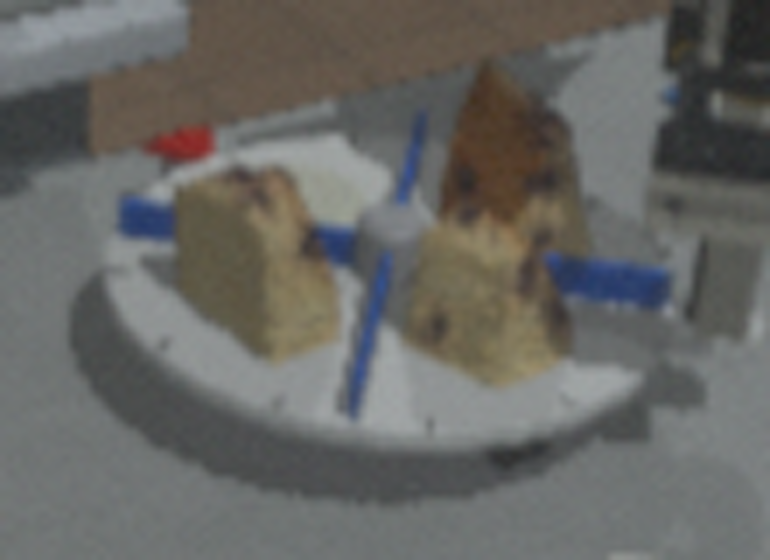

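```bash
python3 - <<'E'
from h import *
np.set_printoptions(precision=4,suppress=True)
S=lambda x,y,k,x0,y0:(x0+x/k,y0+y/k)
a=lambda x,y:('scene3',S(x,y,6,225,140))
hub=np.array([.5145,.039]);bay=atz(*a(253,357),.052)[:2];ar=atz(*a(165,455),.044)[:2]
for q in(bay,ar): d=q-hub;print(q,np.hypot(*d),np.degrees(np.arctan2(d[1],d[0])))
M,p,s=toolR();p2=p.copy();print(s['time_s'])
go([.42,-.36,.28])
E
python3 -m creep '{"jaw":[-1,-1,-1,-1,-1,-1,-1,-1,-1,-1],"translation":[[-0.04,0,0],[-0.04,0,0],[-0.04,0,0],[-0.04,0,0],[-0.043,0,0],[0,0,0],[0,0,0],[0,0,0],[0,0,0],[0,0,0]],"roll":[0,0,0,0,0,0,0,0,0,0]}'
python3 - <<'E'
from h import *
snap('wrist','w4');go([.42,-.36,.28])
E
```

```text
[0.4373 0.0341] 0.0773961115013722 -176.34703162465016
[0.3512 0.0324] 0.16338686847772496 -177.68788951759407
8.45
tool d [-0.2024  0.1969  0.5052] |d| 0.579 y ang -41.91 j6 106.7 w 0.0875
time_s: 9.45
tcp_pos: [0.6106, 0.1473, 0.2793]
eef_rot: [-19.7, 89.9, -151.6]
contact_force: [0.5, -0.5, 0.2]
gripper_width: 0.0879
tool d [3.000e-04 1.970e-01 5.049e-01] |d| 0.542 y ang -41.92 j6 106.7 w 0.0875
```

View pics/w4.png

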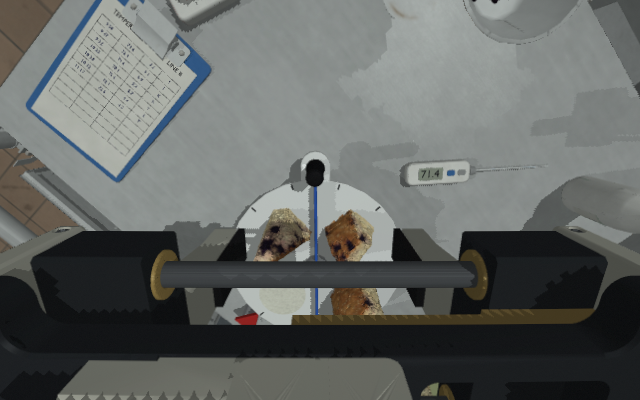

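```bash
python3 -m creep '{"jaw":[-1,-1,-1,-1,-1,-1,-1,-1,-1,-1],"translation":[[0,0.018,0.046],[0,0.018,0.046],[0,0.018,0.046],[0,0.018,0.046],[0,0.018,0.046],[0,0.018,0.046],[0,0.018,0.046],[0,0.018,0.046],[0,0.018,0.046],[0,0.018,0.046]],"roll":[0,0,0,0,0,0,0,0,0,0]}'
python3 -m creep '{"jaw":[-1,-1,-1,-1,-1,-1,-1,-1,-1,-1],"translation":[[0,0.017,0.045],[0,0,0],[0,0,0],[0,0,0],[0,0,0],[0,0,0],[0,0,0],[0,0,0],[0,0,0],[0,0,0]],"roll":[0,0,0,0,0,0,0,0,0,0]}'
python3 - <<'E'
from h import *
s=snap('wrist','w5');print(s['tcp_pos'],s['joints'])
E
```

```text
time_s: 10.5
tcp_pos: [0.4365, -0.3167, 0.2805]
eef_rot: [96.0, 90.0, -35.9]
contact_force: [0.9, -0.9, -1.1]
gripper_width: 0.0879
time_s: 11.5
tcp_pos: [0.4203, -0.3598, 0.2806]
eef_rot: [132.1, 90.0, 0.2]
contact_force: [0.0, -0.3, -0.1]
gripper_width: 0.0878
[ 0.42025082 -0.35976483  0.28057299] [-2.02809449e+01  7.25509750e+00 -9.92875052e+00 -1.26211514e-03
 -7.28129306e+01  1.58375885e+02]
```

View pics/w5.png

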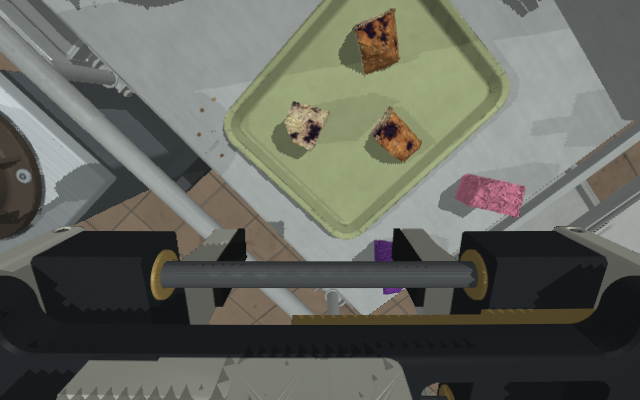

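```bash
python3 - <<'E'
from h import *
crop('w5',265,85,345,165,9,'w5a')
crop('w1',480,55,570,125,8,'w1c')
E
```

```text
(no output)
```

View pics/w5a.png

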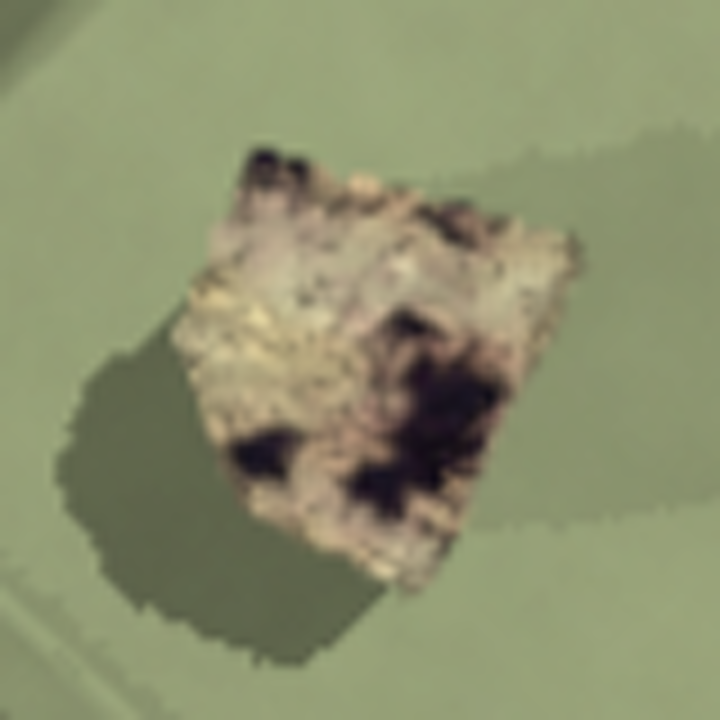

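View pics/w1c.png

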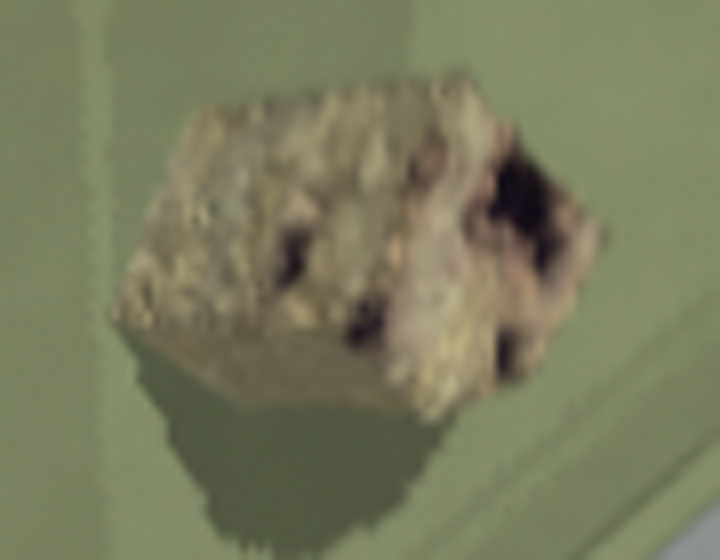

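```bash
python3 - <<'E'
from h import *
np.set_printoptions(precision=4,suppress=True)
pts=np.array([atz('w5',(265+x/9,85+y/9),.086)[:2] for x,y in[(250,150),(578,240),(410,590),(245,510),(205,400),(172,335)]])
print(pts)
r=cv2.minAreaRect((pts*1000).astype(np.float32));print(r)
q=[pts[0],pts[1],pts[2]]
for i in range(6):
    d=pts[(i+1)%6]-pts[i];print(i,np.hypot(*d),np.degrees(np.arctan2(d[1],d[0])))
for ang in range(0,180,10):
    a=np.radians(ang);u=pts@[np.cos(a),np.sin(a)];v=pts@[-np.sin(a),np.cos(a)];print(ang,np.ptp(u).round(4),np.ptp(v).round(4))
print('tops', tri(('w5',(265+578/9,85+240/9)),('w1',(480+590/8,55+230/8))), tri(('w5',(265+250/9,85+150/9)),('w1',(480+465/8,55+70/8))))
print('tri centre vs scene', tri(('w5',(265+410/9,85+590/9)),('w1',(480+530/8,55+375/8))))
E
```

```text
[[ 0.4539 -0.277 ]
 [ 0.478  -0.3136]
 [ 0.4312 -0.3326]
 [ 0.4219 -0.31  ]
 [ 0.4279 -0.296 ]
 [ 0.4304 -0.2871]]
((446.48211669921875, -303.2756042480469), (50.574459075927734, 42.99163055419922), 22.192031860351562)
0 0.043818121447111696 -56.66206639772467
1 0.05057454540008859 -157.91218805784533
2 0.02444156623687527 112.19203895525176
3 0.015218876674607277 66.98966393840068
4 0.009303984827304147 74.17499126470513
5 0.02557767498898563 23.09893443404269
0 0.0561 0.0556
10 0.0546 0.0508
20 0.0515 0.0445
30 0.0501 0.0468
40 0.0532 0.051
50 0.0573 0.0536
60 0.0596 0.0545
70 0.0601 0.0539
80 0.0587 0.0559
90 0.0556 0.0561
100 0.0508 0.0546
110 0.0445 0.0515
120 0.0468 0.0501
130 0.051 0.0532
140 0.0536 0.0573
150 0.0545 0.0596
160 0.0539 0.0601
170 0.0559 0.0587
tops (array([ 0.4664, -0.3039,  0.1149]), [np.float64(0.014173782801722858), np.float64(0.014173782801722991)]) (array([ 0.4712, -0.2865,  0.1131]), [np.float64(0.017568778780660935), np.float64(0.017568778780660974)])
tri centre vs scene (array([ 0.4155, -0.329 ,  0.0377]), [np.float64(0.012738502186405877), np.float64(0.012738502186405818)])
```

```bash
python3 - <<'E'
from h import *
np.set_printoptions(precision=4,suppress=True)
print(tri(('w5',(265+578/9,85+240/9)),('w1',(480+465/8,55+72/8))), tri(('w5',(265+410/9,85+590/9)),('w1',(480+602/8,55+235/8))))
im=cv2.imread('pics/w1c.png'); im5=cv2.imread('pics/w5a.png')
pts=[atz('w5',(265+x/9,85+y/9),.086) for x,y in[(250,150),(578,240),(410,590),(245,510),(205,400),(172,335)]]
for i,p in enumerate(pts):
    for z,c in((.086,(0,0,255)),(.003,(255,0,0))):
        u=(proj('w1',[p[0],p[1],z])-[480,55])*8; cv2.circle(im,tuple(u.astype(int)),5,c,-1);cv2.putText(im,str(i),tuple(u.astype(int)),0,.8,c,2)
        u=(proj('w5',[p[0],p[1],z])-[265,85])*9; cv2.circle(im5,tuple(u.astype(int)),5,c,-1);cv2.putText(im5,str(i),tuple(u.astype(int)),0,.8,c,2)
cv2.imwrite('pics/o1.png',im);cv2.imwrite('pics/o5.png',im5)
E
```

```text
(array([ 0.4769, -0.313 ,  0.0819]), [np.float64(0.0014060425493217772), np.float64(0.0014060425493217605)]) (array([ 0.4265, -0.3347,  0.0538]), [np.float64(0.0012255674441538052), np.float64(0.0012255674441539295)])
```

View pics/o1.png

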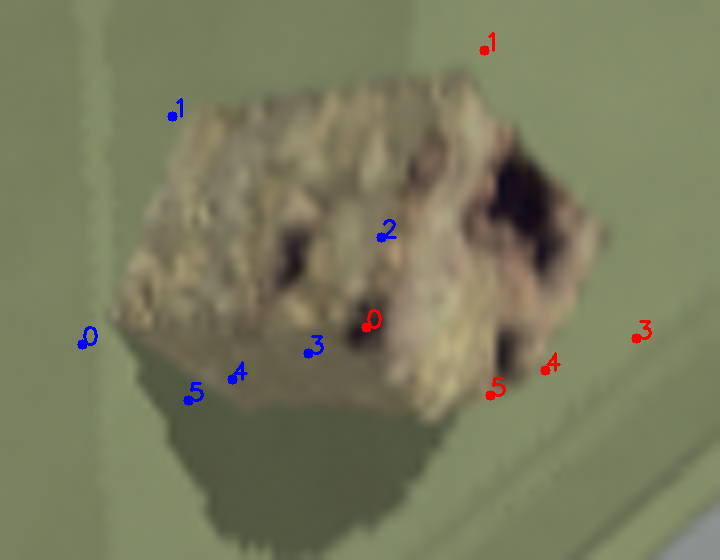

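View pics/o5.png

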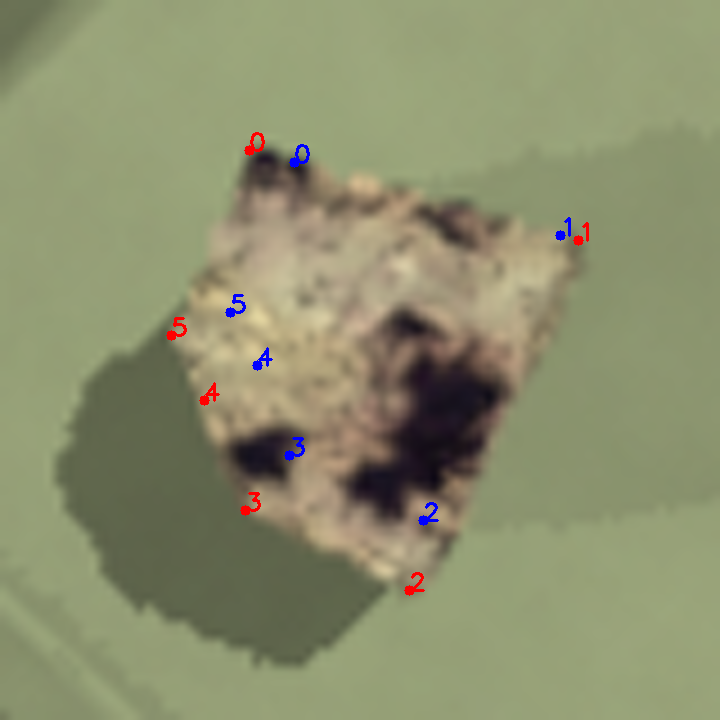

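```bash
python3 -m creep '{"jaw":[-1,-1,-1,-1,-1,-1,-1,-1,-1,-1],"translation":[[0.012,0.0286,0],[0.012,0.0286,0],[0.012,0.0286,0],[0.012,0.0286,0],[0.012,0.0286,0],[0,0,0],[0,0,0],[0,0,0],[0,0,0],[0,0,0]],"roll":[0,0,0,0,0,0,0,0,0,0]}'
python3 - <<'E'
from h import *
s=snap('wrist','w6');print(s['tcp_pos'],s['joints'])
crop('w6',0,40,260,240,3,'w6a')
E
```

```text
time_s: 12.55
tcp_pos: [0.5265, -0.4551, 0.2218]
eef_rot: [106.3, 89.9, -25.6]
contact_force: [0.8, 0.3, -0.0]
gripper_width: 0.0875
[ 0.52647369 -0.4551385   0.22180215] [-2.48450682e+01  2.26010266e+01  3.15246354e+00  1.26115903e-03
 -7.04559448e+01  1.62943465e+02]
```

View pics/w6.png

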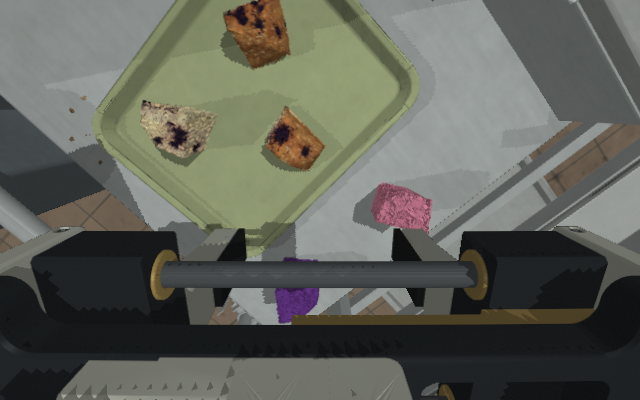

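```bash
python3 - <<'E'
from h import *
crop('w6',130,85,230,170,7,'w6b')
crop('side0',240,195,280,240,13,'d0c')
crop('scene0',330,225,362,268,12,'s0c')
E
```

```text
(no output)
```

View pics/w6b.png

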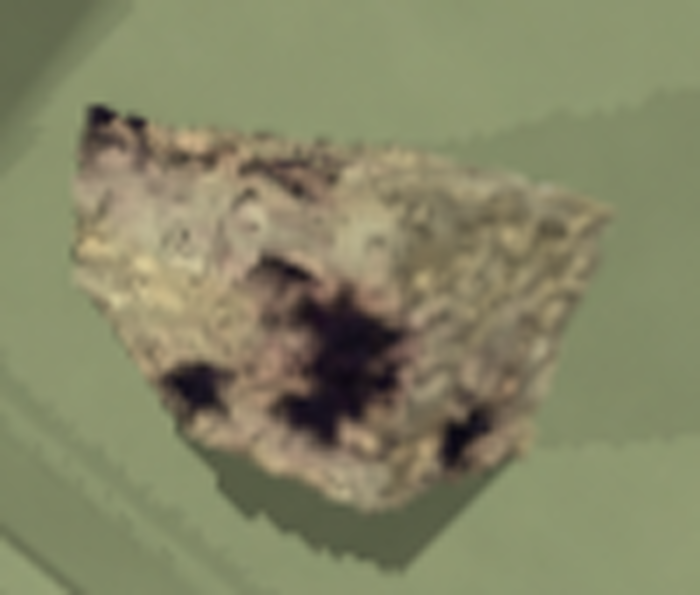

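View pics/d0c.png

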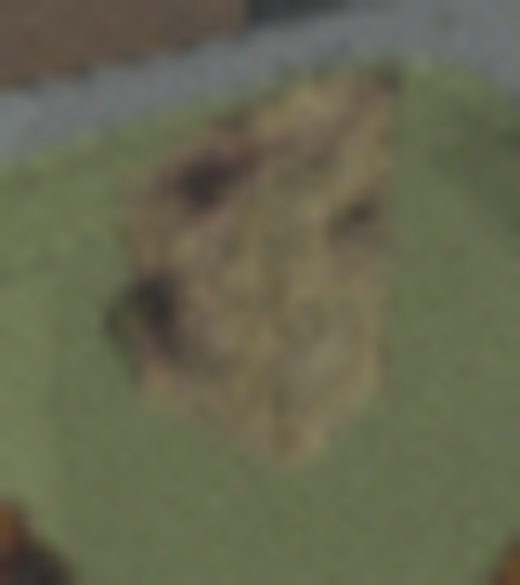

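View pics/s0c.png

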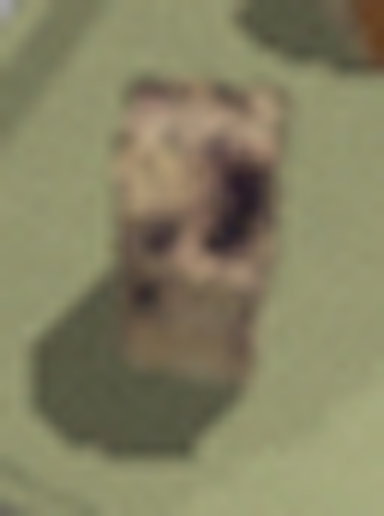

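```bash
python3 - <<'E'
from h import *
np.set_printoptions(precision=4,suppress=True)
a=lambda x,y:('w5',(265+x/9,85+y/9)); b=lambda x,y:('w6',(130+x/7,85+y/7)); c=lambda x,y:('w1',(480+x/8,55+y/8))
for n,o in dict(P0=[a(250,150),b(90,108)],P5=[a(172,335),b(75,265)],P3=[a(245,510),b(180,430)],P2=[a(410,590),b(385,508)],P2b=[a(410,590),b(385,508),c(602,235)],blob=[a(430,400),b(345,335)],P1=[a(578,240),c(465,72)],bl2=[a(260,450),b(195,385)],bl2w1=[a(260,450),b(195,385),c(510,350)]).items(): print(n,tri(*o)[0],np.round(tri(*o)[1],4))
print('P1 bot',atz(*b(608,205),.003),'P2 bot',atz(*b(530,455),.003))
print('w1 bottom', atz(*c(112,315),.003),atz(*c(200,105),.003),atz(*c(250,408),.003))
E
```

```text
P0 [ 0.4537 -0.2766  0.0805] [0.0001 0.0001]
P5 [ 0.4293 -0.2855  0.0698] [0.0011 0.0011]
P3 [ 0.4194 -0.3099  0.0644] [0.0007 0.0007]
P2 [ 0.4269 -0.3357  0.0482] [0.0001 0.0001]
P2b [ 0.4265 -0.3357  0.0508] [0.0007 0.0016 0.0022]
blob [ 0.4487 -0.3166  0.0615] [0.0002 0.0002]
P1 [ 0.4769 -0.313   0.0819] [0.0014 0.0014]
bl2 [ 0.4259 -0.3058  0.0621] [0.0001 0.0001]
bl2w1 [ 0.4256 -0.3059  0.0637] [0.0005 0.001  0.0014]
P1 bot [ 0.4781 -0.318   0.003 ] P2 bot [ 0.4342 -0.3387  0.003 ]
w1 bottom [ 0.4547 -0.2846  0.003 ] [ 0.4762 -0.3187  0.003 ] [ 0.4208 -0.2957  0.003 ]
```

```bash
python3 - <<'E'
from h import *
np.set_printoptions(precision=4,suppress=True)
print(atz('w5',(378,42),.04),atz('w5',(397,135),.04),atz('w6',(262,33),.04),atz('w6',(293,140),.04))
print('near corner',atz('w5',(393,108),.04),atz('w5',(372,145),.02))
go([.4445,-.307,.15],-68)
c=np.array([.4445,-.307]);a=np.radians(-68);M,p,s=toolR()
# z/y delta after roll
y=np.array([np.cos(a),np.sin(a)]);zc=-np.array([np.cos(a+np.pi/2),np.sin(a+np.pi/2)])
d=c-p[:2];print('after roll: y',d@y,'z',d@zc)
E
```

```text
[ 0.5794 -0.2927  0.04  ] [ 0.5272 -0.399   0.04  ] [ 0.5843 -0.3015  0.04  ] [ 0.5322 -0.4045  0.04  ]
near corner [ 0.5447 -0.3676  0.04  ] [ 0.4947 -0.3911  0.02  ]
tool d [ 0.0715 -0.1601 -0.0555] |d| 0.184 y ang -41.9 j6 162.9 w 0.0875
roll deg 26.1 rad 0.4555
after roll: y -0.16809876883969538 z 0.020523947254797125
```

```bash
python3 -m creep '{"jaw":[-1,-1,-1,-1,-1,-1,-1,-1,-1,-1],"translation":[[0,0,0],[0,0,0],[0,0,0],[0,0,0],[0,-0.042,0.005],[0,-0.042,0.005],[0,-0.042,0.005],[0,-0.042,0.0055],[0,0,0],[0,0,0]],"roll":[0.114,0.114,0.114,0.114,0,0,0,0,0,0]}'
python3 - <<'E'
from h import *
s=snap('wrist','w7');go([.4445,-.307,.031],-68)
for u,v,z in [(.4537,-.2766,.0805),(.477,-.313,.082),(.4266,-.3357,.049),(.4194,-.3099,.064)]: print(proj('w7',[u,v,z]))
E
```

```text
time_s: 13.6
tcp_pos: [0.4448, -0.3066, 0.222]
eef_rot: [139.2, 89.8, -18.7]
contact_force: [0.3, 0.2, -0.3]
gripper_width: 0.0876
tool d [ 0.1906 -0.0008  0.0009] |d| 0.191 y ang -67.99 j6 125.8 w 0.0875
roll deg 0.01 rad 0.0002
[294.73275611 165.42233156]
[335.55833616 158.11900888]
[334.9587581  199.61258517]
[312.46111716 201.01174394]
```

View pics/w7.png

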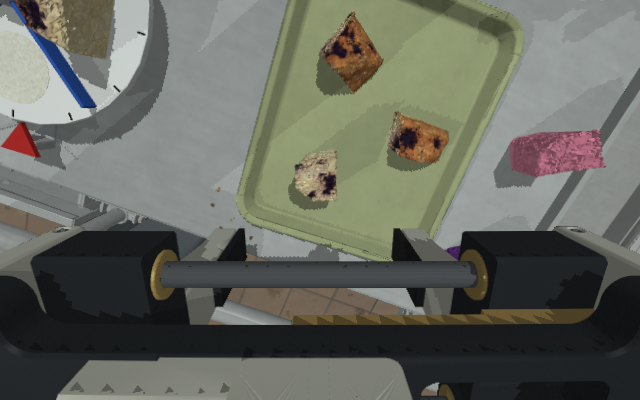

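```bash
python3 -m creep '{"jaw":[-1,-1,-1,-1,-1,-1,-1,-1,-1,-1],"translation":[[0.03,0,0],[0.03,0,0],[0.03,0,0],[0.025,0,0],[0.025,0,0],[0.02,0,0],[0.015,0,0],[0.015,0,0],[0,0,0],[0,0,0]],"roll":[0,0,0,0,0,0,0,0,0,0]}' 15
python3 - <<'E'
from h import *
s=snap('wrist','w8');go([.4445,-.307,.031],-68)
E
```

```text
time_s: 14.65
tcp_pos: [0.445, -0.3079, 0.0303]
eef_rot: [-21.5, 89.9, -179.5]
contact_force: [0.2, 0.4, -0.3]
gripper_width: 0.0874
tool d [-0.0001 -0.0011  0.0004] |d| 0.001 y ang -68.07 j6 125.8 w 0.0879
roll deg -0.07 rad -0.0012
```

View pics/w8.png

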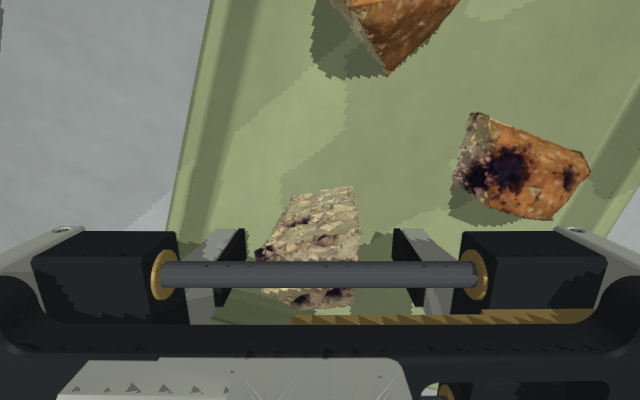

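```bash
python3 -m creep '{"jaw":[-1,-1,1,1,1,1,1,1,1,1],"translation":[[0,-0.003,0],[0,0,0],[0,0,0],[0,0,0],[0,0,0],[0,0,0],[0,0,0],[0,0,0],[0,0,0],[0,0,0]],"roll":[0,0,0,0,0,0,0,0,0,0]}' 15
python3 - <<'E'
from h import *
s=snap('wrist','w9');snap('side','side9');crop('side9',200,150,330,260,6,'d9');print(get_state()['contact_force'])
E
```

```text
time_s: 15.7
tcp_pos: [0.4438, -0.3045, 0.0306]
eef_rot: [126.1, 90.0, -32.0]
contact_force: [0.8, -0.7, -0.1]
gripper_width: 0.0459
[ 0.81403084  0.36239311 -0.38947975]
```

View pics/w9.png

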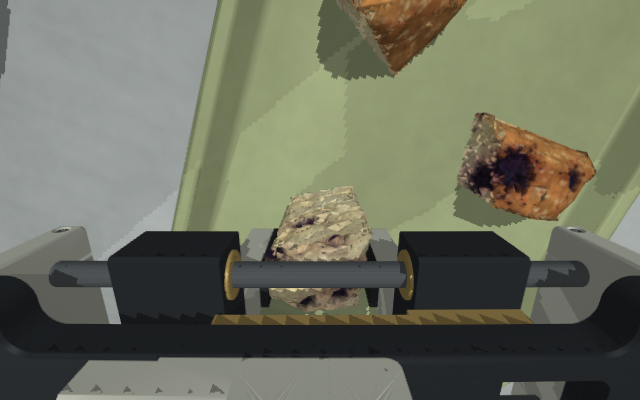

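View pics/d9.png

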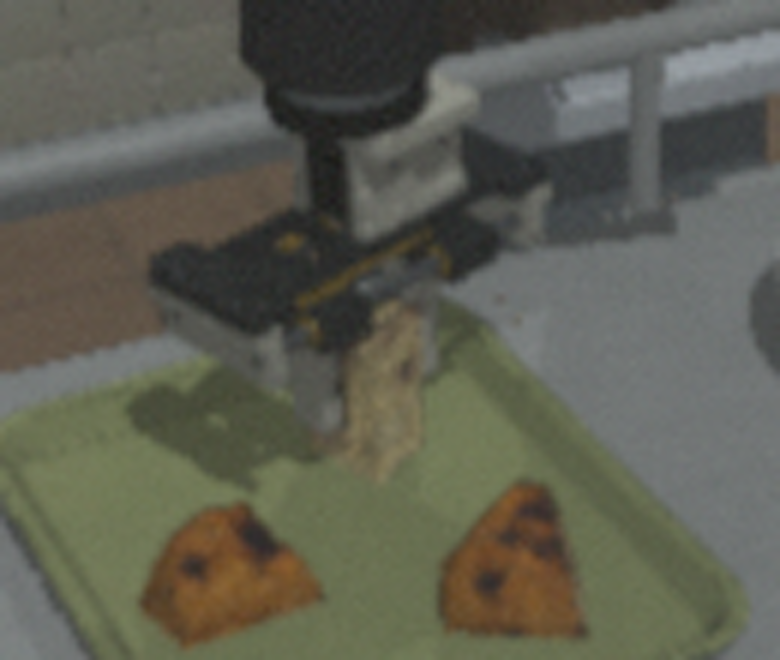

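```bash
python3 -m creep '{"jaw":[1,1,1,1,1,1,1,1,1,1],"translation":[[-0.01,0,0],[-0.02,0,0],[-0.03,0,0],[-0.03,0,0],[-0.03,0,0],[-0.02,0,0],[-0.01,0,0],[0,0,0],[0,0,0],[0,0,0]],"roll":[0,0,0,0,0,0,0,0,0,0]}' 15
python3 - <<'E'
from h import *
s=snap('wrist','w10');snap('side','side10');crop('side10',200,120,330,260,5,'d10');go([.439,.0345,.182],-86.7);print(s['tcp_pos'],s['contact_force'])
crop('side10',180,120,320,270,5,'d10')
E
```

```text
time_s: 16.8
tcp_pos: [0.4428, -0.3041, 0.1792]
eef_rot: [-43.6, 89.9, 158.4]
contact_force: [1.0, -0.1, -1.3]
gripper_width: 0.0455
tool d [-0.0024 -0.3157 -0.1229] |d| 0.339 y ang -68.05 j6 125.5 w 0.0459
roll deg 18.65 rad 0.3255
[ 0.4428267  -0.30413808  0.17916149] [ 1.00482746 -0.13234889 -1.32656505]
```

View pics/w10.png

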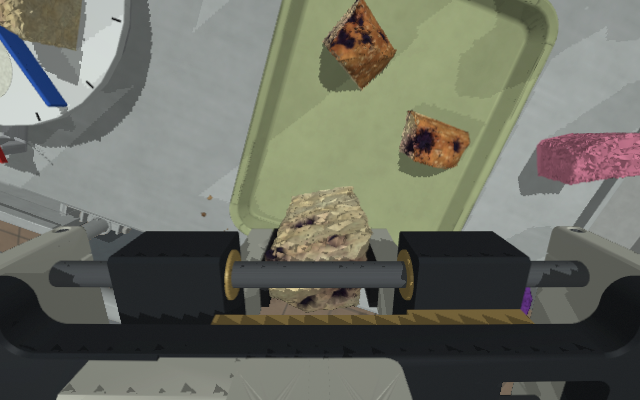

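View pics/d10.png

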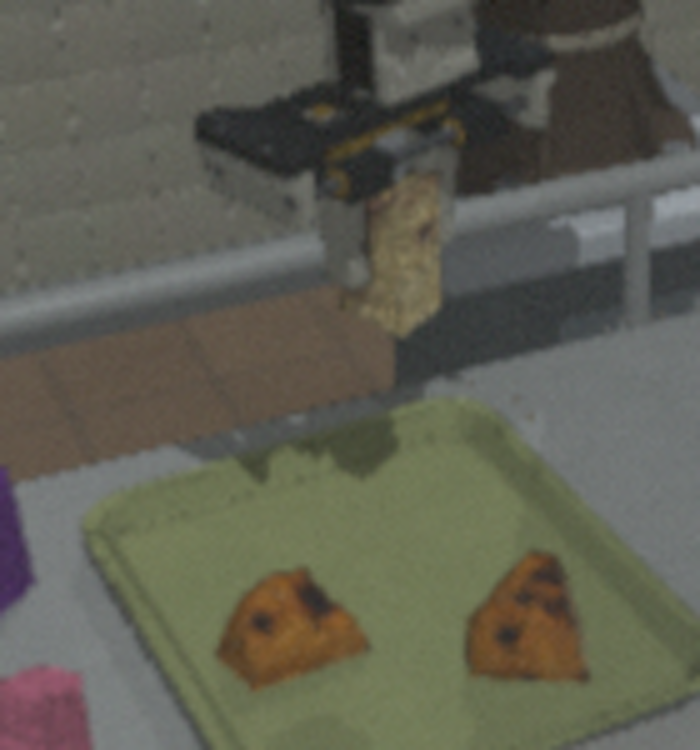

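```bash
python3 -m creep '{"jaw":[1,1,1,1,1,1,1,1,1,1],"translation":[[0,-0.02,-0.008],[0,-0.04,-0.0155],[0,-0.04,-0.0155],[0,-0.04,-0.0155],[0,-0.04,-0.0155],[0,-0.04,-0.0155],[0,-0.04,-0.0155],[0,-0.0355,-0.0135],[0,-0.02,-0.008],[0,0,0]],"roll":[0,0,0,0,0,0,0,0,0,0]}' 15
python3 -m creep '{"jaw":[1,1,1,1,1,1,1,1,1,1],"translation":[[0,0,0],[0,0,0],[0,0,0],[0,0,0],[0,0,0],[0,0,0],[0,0,0],[0,0,0],[0,0,0],[0,0,0]],"roll":[0.0815,0.0815,0.0815,0.0815,0,0,0,0,0,0]}' 15
python3 - <<'E'
from h import *
s=snap('wrist','w11');snap('side','side11');snap('scene','scene11');crop('side11',315,105,425,235,5,'d11');go([.439,.0345,.081],-86.7);print(s['tcp_pos'],s['contact_force'])
crop('scene11',225,110,345,230,5,'s11')
E
```

```text
time_s: 17.9
tcp_pos: [0.4392, 0.0361, 0.1802]
eef_rot: [-6.3, 90.0, -164.2]
contact_force: [0.2, -0.9, -0.7]
gripper_width: 0.0457
time_s: 18.9
tcp_pos: [0.4393, 0.0339, 0.1806]
eef_rot: [84.4, 90.0, -92.3]
contact_force: [0.5, -0.0, -0.6]
gripper_width: 0.0458
tool d [ 0.0996 -0.0006  0.0002] |d| 0.1 y ang -86.71 j6 63.1 w 0.0456
roll deg -0.01 rad -0.0002
[0.43927661 0.03394071 0.1805518 ] [ 0.51326385 -0.00635708 -0.55007156]
```

View pics/w11.png

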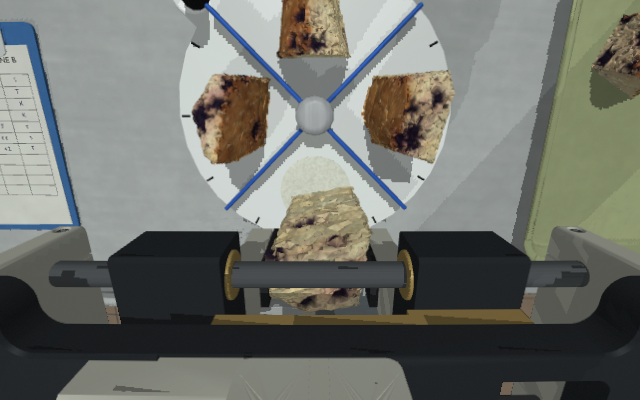

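View pics/d11.png

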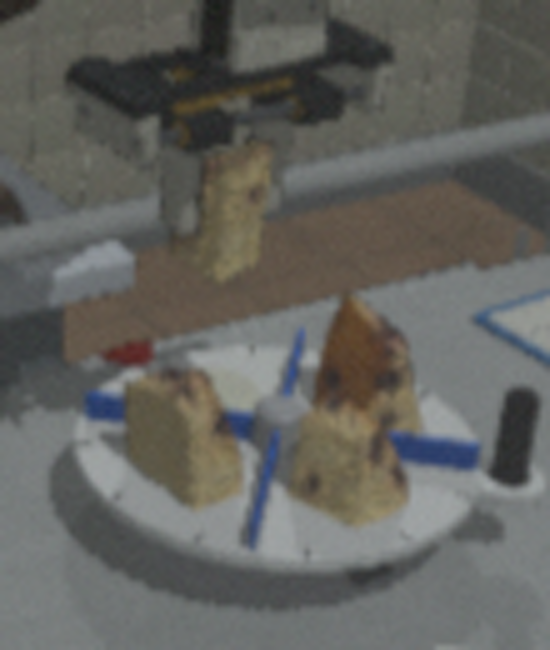

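View pics/s11.png

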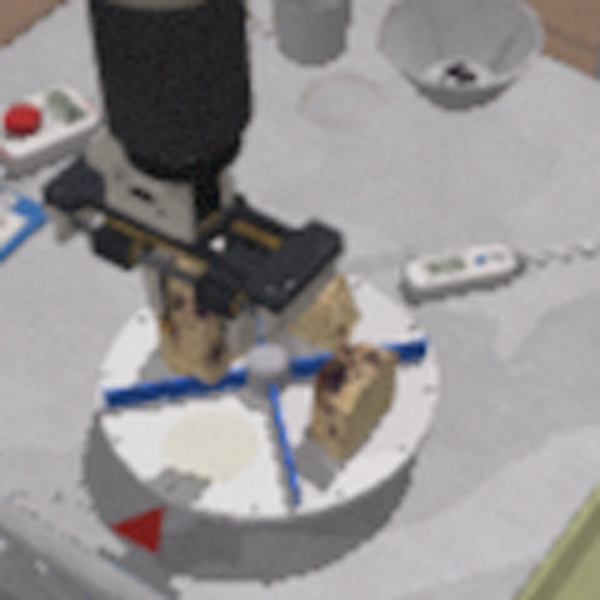

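```bash
python3 - <<'E'
from h import *
np.set_printoptions(precision=4,suppress=True)
h=atz('w11',(314.5,115),.082)
e=[atz('w11',q,.072) for q in[(208,6),(422,5),(228,208),(404,207)]]
print(h,e)
for q in e:
    d=(q-h)[:2];print(np.hypot(*d),np.degrees(np.arctan2(d[1],d[0])))
print('bay disc cols', atz('w11',(281,188),.052),atz('w11',(349,186),.052),'top',atz('w11',(316,156),.052))
E
```

```text
[0.5101 0.041  0.082 ] [array([0.5902, 0.1318, 0.072 ]), array([ 0.6009, -0.0409,  0.072 ]), array([0.418 , 0.1205, 0.072 ]), array([ 0.4289, -0.0503,  0.072 ])]
0.12098627969192755 48.56665476877163
0.12227428815059209 -42.05428320179031
0.1216810322508011 139.2461471611676
0.12225515783322075 -131.64300805756412
bay disc cols [0.4355 0.0718 0.052 ] [0.4417 0.0025 0.052 ] top [0.4704 0.0378 0.052 ]
```

```bash
python3 -m creep '{"jaw":[1,1,1,1,1,1,1,1,1,1],"translation":[[0.02,0,0],[0.02,0,0],[0.02,0,0],[0.015,0,0],[0.01,0,0],[0.006,0,0],[0.004,0,0],[0.002,0,0],[0,0,0],[0,0,0]],"roll":[0,0,0,0,0,0,0,0,0,0]}' 15
python3 - <<'E'
from h import *
M,p,s=toolR();print(p,s['contact_force'])
E
python3 -m creep '{"jaw":[1,1,1,1,1,1,1,1,1,1],"translation":[[0.001,0,0],[0.001,0,0],[0.0005,0,0],[0,0,0],[0,0,0],[0,0,0],[0,0,0],[0,0,0],[0,0,0],[0,0,0]],"roll":[0,0,0,0,0,0,0,0,0,0]}' 15
python3 - <<'E'
from h import *
M,p,s=toolR();print(p,s['contact_force'])
snap('wrist','w12');snap('side','side12');snap('scene','scene12');crop('side12',315,135,425,235,6,'d12')
crop('scene12',225,120,345,230,5,'s12')
E
```

```text
time_s: 20.05
tcp_pos: [0.4396, 0.0341, 0.084]
eef_rot: [-159.2, 90.0, 24.1]
contact_force: [-0.1, -0.3, -0.3]
gripper_width: 0.0455
[0.43956612 0.03406686 0.08397781] [-0.10278862 -0.28927939 -0.31267028]
time_s: 21.05
tcp_pos: [0.4393, 0.0339, 0.0811]
eef_rot: [-26.2, 90.0, 157.1]
contact_force: [0.5, -0.5, -1.1]
gripper_width: 0.0459
[0.43928505 0.03394668 0.08105836] [ 0.46566883 -0.50126845 -1.05852041]
```

View pics/d12.png

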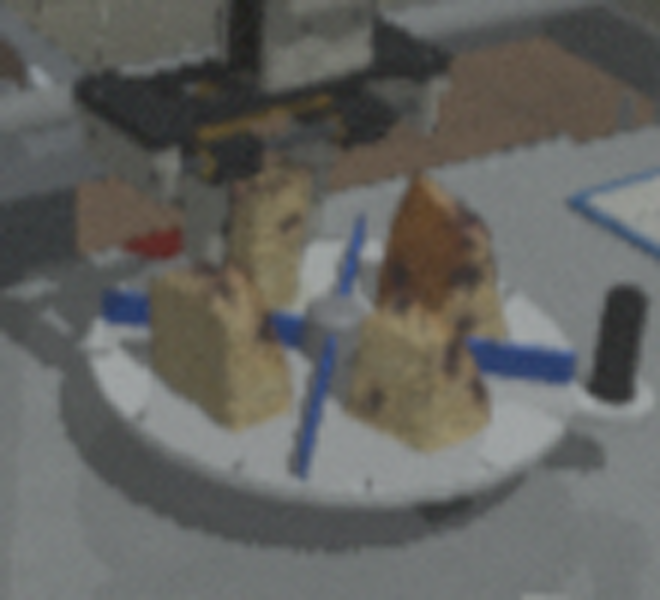

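View pics/s12.png

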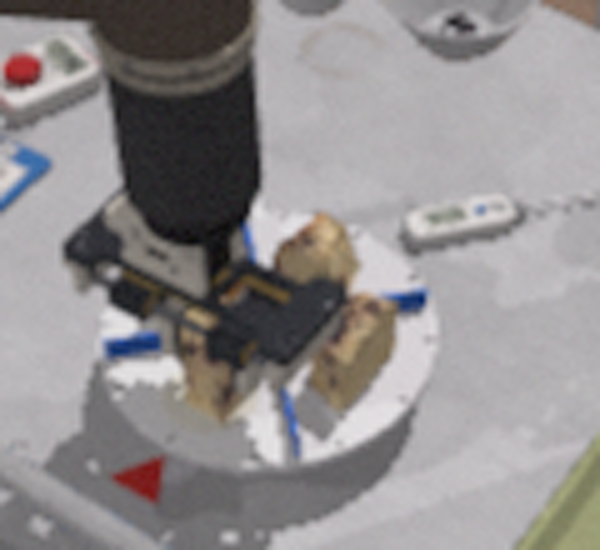

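View pics/w12.png

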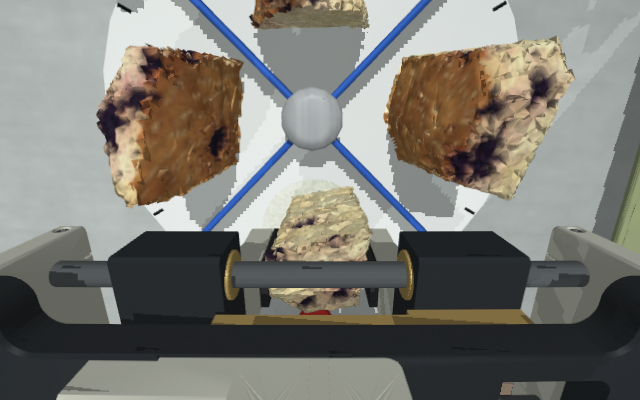

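```bash
python3 -m creep '{"jaw":[1,1,1,1,1,1,1,1,1,1],"translation":[[0.0005,0,0],[0.0005,0,0],[0,0,0],[0.0005,0,0],[0,0,0],[0,0,0],[0,0,0],[0,0,0],[0,0,0],[0,0,0]],"roll":[0,0,0,0,0,0,0,0,0,0]}' 15
python3 - <<'E'
from h import *
M,p,s=toolR();print(p,s['contact_force'])
E
```

```text
time_s: 22.2
tcp_pos: [0.4393, 0.0339, 0.0797]
eef_rot: [161.1, 90.0, -15.7]
contact_force: [-2.5, 0.0, 6.2]
gripper_width: 0.046
[0.43934502 0.03392077 0.07971039] [-2.49987516  0.03739481  6.23145843]
```

```bash
python3 -m creep '{"jaw":[-0.3,-0.3,-0.3,-0.5,-0.5,-0.5,-0.5,-0.5,-0.5,-0.5],"translation":[[0,0,0],[0,0,0],[0,0,0],[0,0,0],[0,0,0],[0,0,0],[0,0,0],[0,0,0],[0,0,0],[0,0,0]],"roll":[0,0,0,0,0,0,0,0,0,0]}' 15
python3 - <<'E'
from h import *
snap('wrist','w13');crop('w13',150,140,470,330,2,'w13a')
E
```

```text
time_s: 23.2
tcp_pos: [0.4393, 0.0339, 0.0796]
eef_rot: [-126.4, 90.0, 56.9]
contact_force: [-0.4, 0.1, 0.9]
gripper_width: 0.0657
```

View pics/w13a.png

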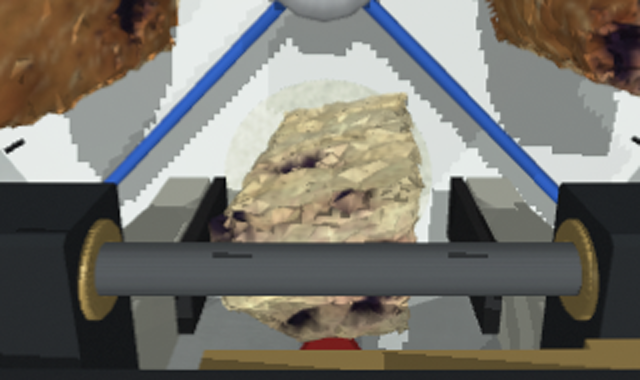

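```bash
python3 -m creep '{"jaw":[-0.9,-0.9,-0.9,-0.9,-0.9,-0.9,-0.9,-0.9,-0.9,-0.9],"translation":[[0,0,0],[0,0,0],[0,0,0],[-0.005,0,0],[-0.015,0,0],[-0.025,0,0],[-0.03,0,0],[-0.03,0,0],[-0.03,0,0],[-0.03,0,0]],"roll":[0,0,0,0,0,0,0,0,0,0]}'
python3 -m creep '{"jaw":[-0.9,-0.9,-0.9,-0.9,-0.9,-0.9,-0.9,-0.9,-0.9,-0.9],"translation":[[-0.02,0,0.03],[-0.02,0.0,0.03],[-0.02,0.0,0],[-0.02,-0.0,0],[0,-0.02,0],[0,-0.02,0],[0,0,0],[0,0,0],[0,0,0],[0,0,0]],"roll":[0,0,0,0,0,0,0,0,0,0]}'
python3 - <<'E'
from h import *
snap('wrist','w14');snap('side','side14');snap('scene','scene14');crop('side14',315,155,425,235,7,'d14')
crop('scene14',225,120,345,230,5,'s14')
print(get_state()['tcp_pos'],get_state()['joints'])
E
```

```text
time_s: 24.25
tcp_pos: [0.439, 0.0338, 0.2463]
eef_rot: [-155.0, 90.0, 28.2]
contact_force: [0.4, 0.1, -1.3]
gripper_width: 0.0832
time_s: 25.25
tcp_pos: [0.377, 0.07, 0.3246]
eef_rot: [71.1, 90.0, -105.7]
contact_force: [0.7, 0.4, 0.1]
gripper_width: 0.0832
[0.37710167 0.07008892 0.32455976] [ 4.05325025e+01 -1.18523631e+01 -2.24138313e+01  5.69964462e-05
 -7.94419303e+01  5.27077286e+01]
```

View pics/d14.png

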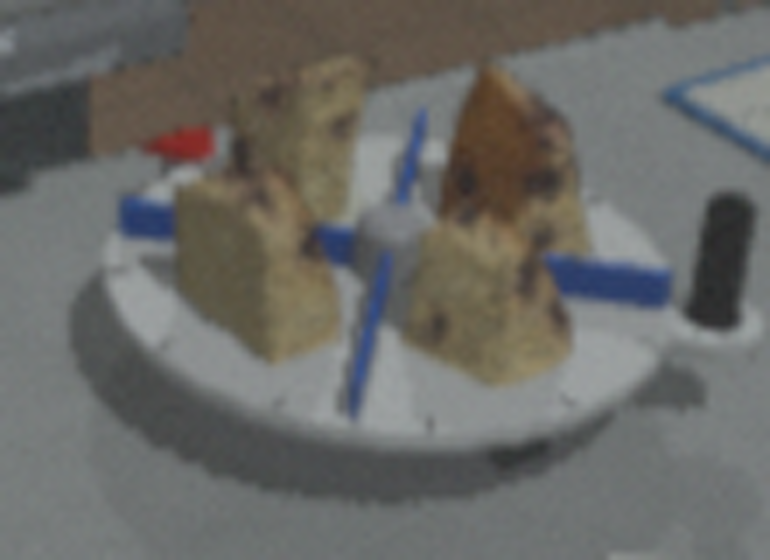

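View pics/s14.png

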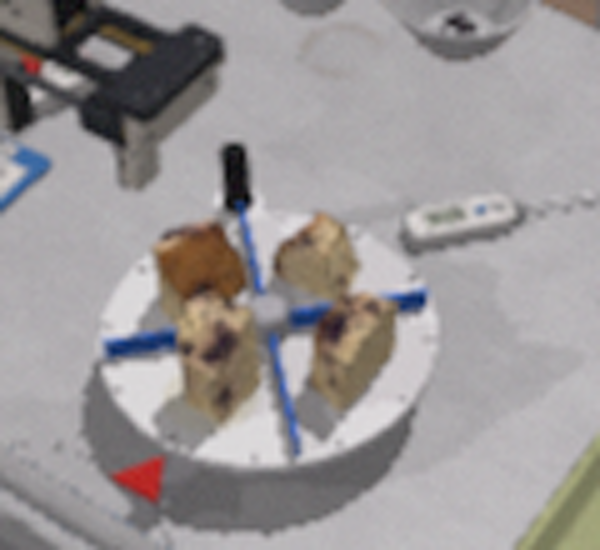

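View pics/w14.png

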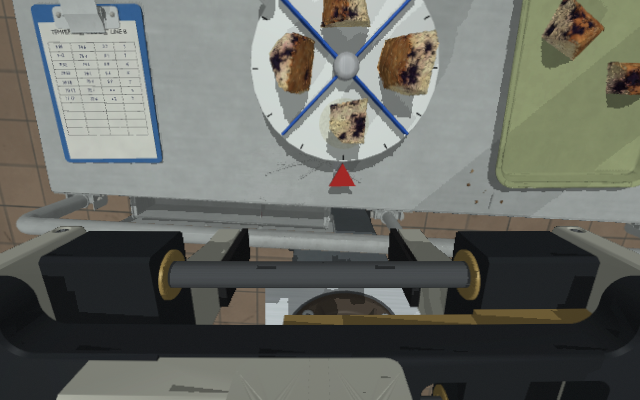

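```bash
python3 - <<'E'
from h import *
np.set_printoptions(precision=4,suppress=True)
crop('w14',270,50,430,195,5,'w14a')
im=cv2.imread('pics/w14a.png')
h=atz('w14',(346,65),.082)[:2];a=np.radians(183.4);b=h+.075*np.array([np.cos(a),np.sin(a)]);ar=h+.158*np.array([np.cos(a),np.sin(a)])
print(h,b)
f=lambda p:tuple(((proj('w14',p)-[270,50])*5).astype(int))
for t in np.linspace(0,2*np.pi,60): cv2.circle(im,f([b[0]+.036*np.cos(t),b[1]+.036*np.sin(t),.052]),1,(0,255,0),-1)
cv2.circle(im,f([*b,.052]),4,(0,255,0),-1);cv2.circle(im,f([*ar,.044]),4,(255,0,255),-1)
cv2.imwrite('pics/w14b.png',im)
E
```

```text
[0.5089 0.0419] [0.434  0.0375]
```

View pics/w14b.png

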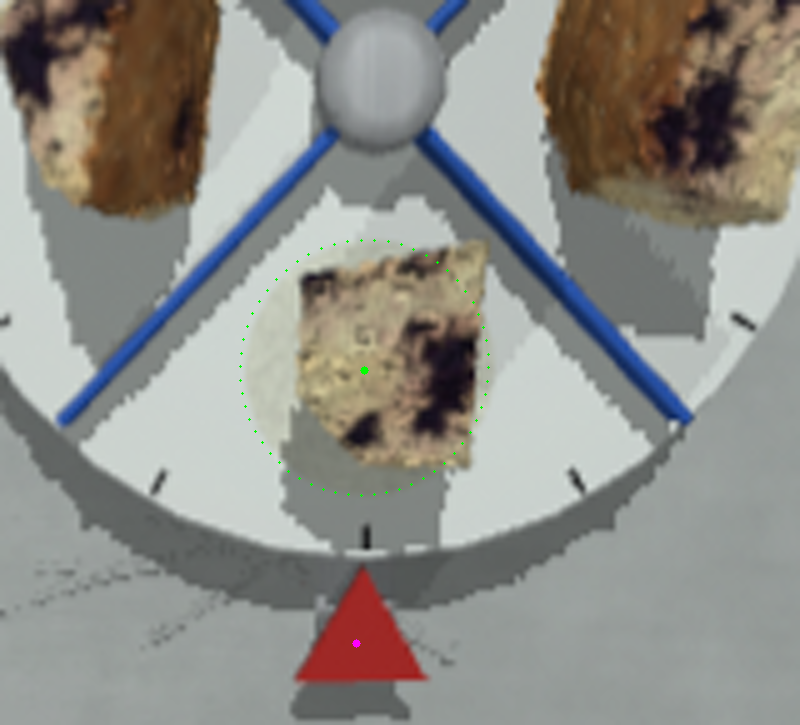

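```bash
python3 - <<'E'
from h import *
print(close_job()); s=get_state(); print(s['time_s'],s['contact_force'])
E
```

```text
the job is handed in; nothing more can be done
None
the job is handed in; nothing more can be done
```

The job is handed in at about 25.4 s of the 72 s allowed. I turned the carousel 90 degrees (three clicks) anticlockwise by its handle and let go. Then I moved the pale tall piece from the tray and stood it upright in the empty bay.

**What the last pictures showed:**
- **Carousel:** the bay's middle click mark lines up with the tip of the red arrow, so it is on the right click.
- **Tall cake:** it stands upright and clear of both blue dividers. It is within about 1 mm of the bay's middle sideways and about 4–5 mm towards the hub. I left it there rather than risk knocking it.
- **Other pieces:** the other two pieces on the tray and the pink and purple look-alikes were not touched.
- **Robot:** it is clear of everything.

**Readings that disagreed:** the wrist camera put the hub about 5 mm closer to the robot than the fixed cameras did. I used the position worked out from gripping the handle, which fell between the two.

**Forces:** the highest I read was about 11–12 N, as the turn ended. Setting the cake down gave about 6–7 N.

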